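Index the spray turntable to its spray line

ROBOT

A 7-joint arm with a two-finger parallel gripper is mounted at the origin on the work surface. World frame = base frame: x ahead of the robot, y to its left, z up, the work surface at z = 0. Lengths are in m, angles in rad, forces in N, time in s.
With the tool pointing down it reaches from about 0.4 to 0.875 m from the base axis. Payload 19.3 kg.
Tool frame: the origin (TCP) lies at the very end of the fingers, on their centre line; the grasp point (between the pads) lies bot.tcp_to_grasp behind it (bot.tcp_to_grasp is the distance from the TCP to the grasp point, in m); z points along the fingers, y is the direction in which the jaws open and shut (so a half turn about z gives the same grasp; the last joint's range is limited). The gripper opens to 85 mm and grips with 20 to 120 N. Pads are 22 mm wide; open, the fingers measure 114 mm over their backs; the gripper's body (76 mm by 85 mm) begins 54 mm behind the grasp point. The pads swing forward as they close: fully open they stand 13 mm farther back than shut.
Start: joints at [1.172, 0.521, -0.036, 1.599, 0.021, 1.021, -0.113], TCP at [0.202, -0.592, 0.231] pointing down, gripper open.
Joint ranges: [-2.91, 2.91], [-0.3, 2.13], [-1.5, 1.42], [0.17, 2.43], [-1.26, 4.41], [0.16, 1.93], [-2.52, 2.52]. Speed limits (rad/s): [1.89, 1.89, 2.39, 2.39, 3.01, 3.01, 3.01].

INTERFACE

Orientations are given as [roll, pitch, yaw] about the fixed x, y, z axes, in that order (R = Rz(yaw) Ry(pitch) Rx(roll)).
In Python, from workcell import bot gives the robot as it stands.
- The arm moves only by the tool servo_tool, never from a script. Its argument "targets" is a list of rows, each a list of 2 entries, a list of its own where there are three numbers: the shift along the tool's x, y, z in units of 0.05 m (1.0 is 0.05 m), then the turn about the tool's z in units of 5 degrees (1.0 is 5 degrees). A call has 1 to 12 rows; each row shifts and turns the commanded pose from where the row before left it, along the tool's axes as they then stand; what a row does not reach is not made up. A row lasts 1/8 s, in which the tool goes at most 62.5 mm and 10.7 degrees, less where a joint would pass 70% of its speed; a pose out of reach is approached as far as the arm can. A call with a number of a shift or a turn outside -1 to 1 is refused whole. A call with a gripper value outside its range is refused whole. "gripper" is the opening, from -1 (shut) to 1 (fully open), so that 0 is half open, set as the call begins (left out, the last holds). The fingers move at their own pace and stop on an object; "newtons" is the grip in N (left out, the last holds). Time passes only in rows, so rows that do not move let the fingers close. It gives the time, the measured TCP pose, the force and the opening at its end, in the units of the state.
- bot.observe(): the state, without advancing time (a new reading comes with each control period).
- bot.grab_frame(name): name is "scene" or "side" or "wrist"; returns the picture (480x640x3 uint8, blue, green, red); there is no depth.
- bot.get_calibration(name): a dict with "fx", "fy", "cx", "cy" (pixels), "pose" (4x4, takes a point from camera to world coordinates). Camera axes: x right, y up, looking along -z (the intrinsics and any distortion apply to the point x, -y, -z); pixel columns grow to the right and rows downward; lengths in m; the calibration is good to about 2 mm. A picture is of the moment at which its call begins: read the wrist's pose just before it. get_calibration takes no time and is no camera call; for the wrist camera it gives the pose at the moment of the call.
- bot.job_done(): hands the job in, once; it reports no verdict.
The state is a dict: "clock": time; "qpos": joint angles; "qd": joint speeds; "joint_efforts": joint torques, N m; "position": TCP position; "tool_rot": TCP orientation; "force": force on the tool from outside, world axes, zero at the start; "moment": the same for the moment, N m; "grip_width": finger opening in m.
Only numpy, scipy, OpenCV 4.12 (cv2) and the standard library are available. Lean on these libraries where they do the work, as an engineer would, in place of code of your own. Each camera call takes 0.05 s, during which the arm holds its last target.

TASK

A freshly coated black housing rests on the four-armed spray turntable. With a fingertip, gently push on the turntable's arms to turn it until the pointer on its index arm lines up with the one long, broad line of the scale below, ready to spray the housing's next face. Nothing is to be gripped: do not touch the wet housing or jolt it off its rests, and leave the other things on the bench where they stand.

Things in the scene. Friction and masses are not known exactly. Their poses are not given: they have to be found in the camera images.
- rest_centre (a point): point on the turntable's vertical axis, level with the tops of its four rubber rests, 80 mm over the bench. The turntable has a round grey base 380 mm across, bolted down, on it a fixed bare-metal scale plate 362 mm across (top 26 mm over the bench), and above it a turning steel spider of four arms. A rest 16 mm across stands on each arm 48 mm from the axis
- spider: the turning spider; origin on the axis at bench height, x along the index arm, z up. It turns either way without stops with a drag of 0.35 N m (3 N at 105 mm from the axis) and stays where it is left. Four arms of 20 mm square steel tube along its +x (index arm), +y, -x and -y reach 126 mm from the axis; hub radius 30 mm
- arm0_end (a point): top face of the index arm, 105 mm from the axis. All arms: underside 45 mm, top 65 mm over the bench, 20 mm wide; between the arms it is open down to the scale plate at 26 mm, room for a fingertip. Under the index arm only, a 14 mm wide bracket from 98 to 122 mm from the axis hangs down and carries the pointer, whose underside is 32 mm over the bench
- arm1_end (a point): top face of the plain arm 90 degrees anticlockwise (from above) of the index arm, 105 mm from the axis, 65 mm over the bench
- arm2_end (a point): the same on the plain arm opposite the index arm
- arm3_end (a point): the same on the plain arm 90 degrees clockwise of the index arm
- pointer_tip (a point): tip of the flat black steel pointer that runs on outward from under the index arm's end along its middle line: 24 mm wide where it leaves the arm, tapering from 136 mm to a point at 160 mm from the axis, 33 mm over the bench, just over the scale. Only the index arm has one
- spray_line (a point): point on the middle of the one long, broad dark line (40 x 6 mm, radial) of the fixed scale plate, 160 mm from the axis, 26 mm over the bench. The 23 other scale lines, 15 degrees apart, are short and thin (12 x 1.8 mm). The pointer is lined up when pointer_tip is straight above this point
- housing: freshly coated black sheet-metal housing, about 0.45 kg, loose on the four rests; origin at the middle of its underside, x towards its windowed face (which looks along the index arm), z up. Round foot flange 120 mm across, 4 mm thick, 80 mm over the bench, on it a box 78 (x) by 64 mm, top 118 mm over the bench. Not to be touched
- housing_foot (a point): middle of the underside of the housing's foot flange, which lies on rest_centre while the housing is seated
- tape_roll_mid (a point): middle of a roll of masking tape lying flat, 100 mm across, 25 mm high; leave alone
- hardener_can_mid (a point): middle of a closed metal can, 66 mm across, 105 mm high; leave alone
- mixing_cup_mid (a point): middle of an empty white mixing cup, 84 mm across, 95 mm high; leave alone

How it is judged:
By the outcome, as a careful person would: the job done as asked, in the order asked, and still so for the second after the job is handed in, with the robot touching nothing.
It also fails if it takes over 48 s, if anything falls off the work surface, if the arm or the gripper's body presses on something with over 40 N, if the wrist force passes 120 N, or if a joint passes its speed limit or range.

## Working session

There is one attempt and no reset: what is moved stays moved. The work goes in short steps, Python scripts to look and compute and a tool call to move; the robot and the scene stay as the last step left them, time stands still between calls to the robot, and variables do not carry over. Pictures are saved under pics/ and viewed, and the job is handed in when it is done.

Besides the shell and the picture viewer there is one more tool, called after ">>>" by a JSON object that holds its "fn" and its "kwargs". servo_tool: Moves the arm, as the interface text tells. Its arguments: {"type":"object","properties":{"targets":{"type":"array","items":{"type":"array"}},"gripper":{"type":"number"},"newtons":{"type":"number"}},"required":["targets"]}

```bash
mkdir -p pics; ls; python3 - <<'E'
from workcell import bot
import cv2,json,numpy as np
s=bot.observe();print({k:np.round(v,3).tolist() for k,v in s.items()})
for n in("scene","side","wrist"):
    c=bot.get_calibration(n);print(n,{k:np.round(v,4).tolist() for k,v in c.items()})
    cv2.imwrite(f"pics/{n}0.png",bot.grab_frame(n))
E
```

```text
pics
{'clock': 0.0, 'qpos': [1.172, 0.522, -0.036, 1.6, 0.021, 1.021, -0.113], 'qd': [0.001, -0.0, 0.002, -0.0, 0.001, 0.001, -0.0], 'joint_efforts': [-0.004, -92.711, 1.978, -36.993, 0.018, 0.008, 0.0], 'position': [0.202, -0.591, 0.231], 'tool_rot': [-3.14, 0.0, 0.329], 'force': [-0.614, -0.85, -0.398], 'moment': [0.033, -0.021, -0.008], 'grip_width': 0.085}
scene {'fx': 445.557, 'fy': 445.557, 'cx': 316.0361, 'cy': 234.7583, 'pose': [[-0.7376, -0.3537, 0.5752, 1.2215], [0.6752, -0.3753, 0.6351, 0.7095], [-0.0088, 0.8568, 0.5156, 0.6552], [0.0, 0.0, 0.0, 1.0]]}
side {'fx': 485.8488, 'fy': 485.8488, 'cx': 316.8048, 'cy': 238.0473, 'pose': [[-0.9339, 0.248, -0.2575, 0.3293], [-0.3571, -0.6803, 0.64, 0.6633], [-0.0164, 0.6896, 0.724, 0.8136], [0.0, 0.0, 0.0, 1.0]]}
wrist {'fx': 427.9, 'fy': 427.9, 'cx': 329.1767, 'cy': 237.683, 'pose': [[0.3228, 0.9001, 0.2926, 0.2781], [-0.9465, 0.3072, 0.099, -0.5651], [-0.0007, -0.3089, 0.9511, 0.3741], [0.0, 0.0, 0.0, 1.0]]}
```

View pics/scene0.png

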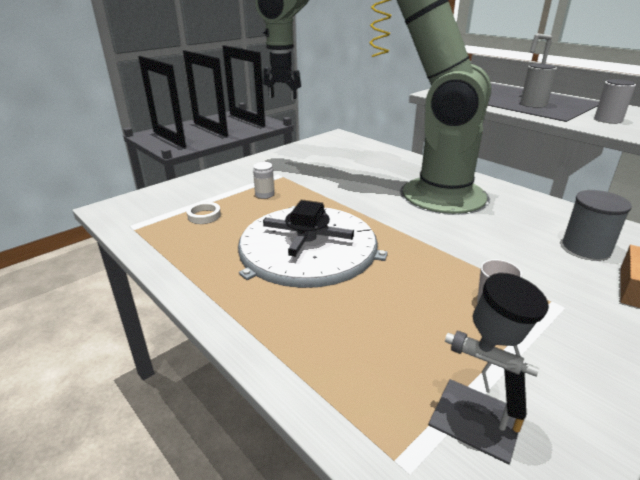

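View pics/side0.png

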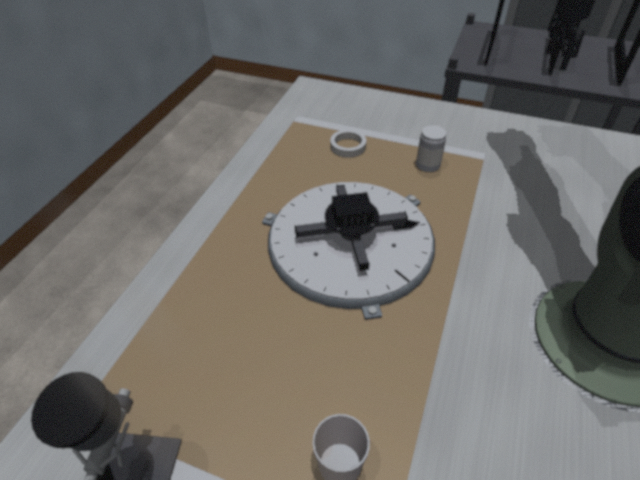

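View pics/wrist0.png

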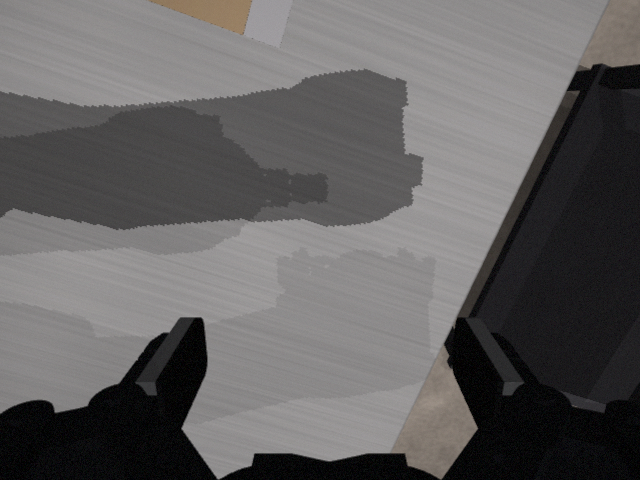

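Side view: the pointer is at about (413,224) and the long line at about (402,275). In the scene view the turntable is at about (308,245). I'll zoom in on both.

```bash
cat > h.py <<'E'
import numpy as np,cv2
from workcell import bot
def ray(c,u,v):
    P=np.array(c['pose']);d=np.array([(u-c['cx'])/c['fx'],-(v-c['cy'])/c['fy'],-1.0])
    return P[:3,3],P[:3,:3]@d
def onz(c,u,v,z):
    o,d=ray(c,u,v);return o+d*(z-o[2])/d[2]
def proj(c,p):
    P=np.array(c['pose']);q=P[:3,:3].T@(np.array(p)-P[:3,3]);return c['cx']+c['fx']*q[0]/-q[2],c['cy']+c['fy']*q[1]/q[2]
E
python3 - <<'E'
from h import *
im=cv2.imread('pics/side0.png');cv2.imwrite('pics/side0z.png',cv2.resize(im[170:310,255:445],None,fx=4,fy=4,interpolation=cv2.INTER_CUBIC))
im=cv2.imread('pics/scene0.png');cv2.imwrite('pics/scene0z.png',cv2.resize(im[185:290,225:395],None,fx=4.5,fy=4.5,interpolation=cv2.INTER_CUBIC))
# white plate ellipse
for n in('side','scene'):
    im=cv2.imread(f'pics/{n}0.png');c=bot.get_calibration(n)
    h=cv2.cvtColor(im,cv2.COLOR_BGR2HSV);m=((h[...,1]<40)&(h[...,2]>(140 if n=='side' else 200))).astype(np.uint8)
    k,l,st,ce=cv2.connectedComponentsWithStats(m)
    for i in range(1,k):
        if st[i,4]>1500:
            print(n,st[i],ce[i])
E
```

```text
side [   56    77   584   403 62299] [441.30164208 289.49166118]
side [  271   182   161   116 10179] [350.07741428 245.03585814]
side [   0  407   85   73 3343] [ 34.98923123 457.0975172 ]
scene [ 487  106  153   38 1776] [590.66385135 123.55405405]
scene [   73   129   567   351 65652] [422.83921282 317.37273807]
scene [ 240  206  135   71 4907] [307.12370084 247.03729366]
scene [    0   270   159   210 15959] [ 76.38197882 379.72654928]
```

View pics/side0z.png

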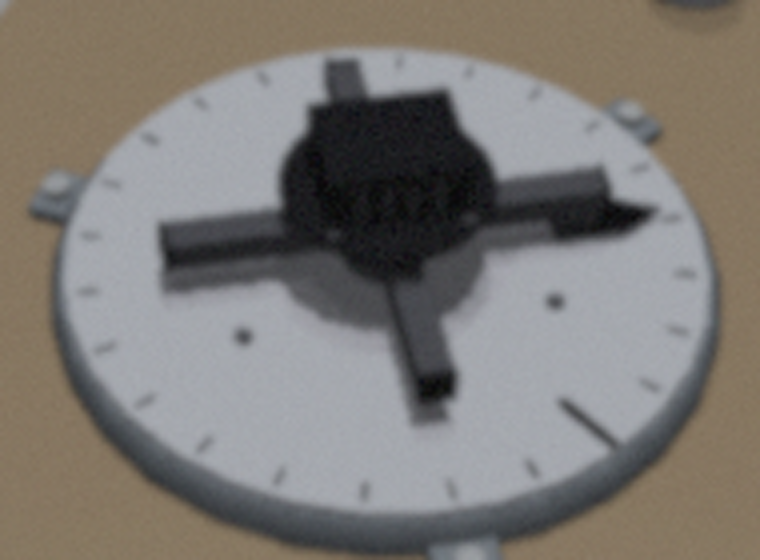

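View pics/scene0z.png

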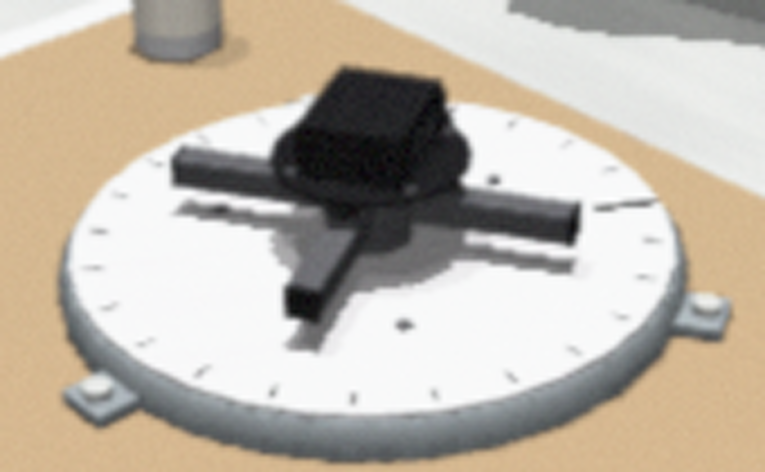

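```bash
python3 - <<'E'
from h import *
C={}
from scipy.optimize import least_squares
for n in('side','scene'):
    im=cv2.imread(f'pics/{n}0.png');c=bot.get_calibration(n)
    h=cv2.cvtColor(im,cv2.COLOR_BGR2HSV);m=((h[...,1]<40)&(h[...,2]>(140 if n=='side' else 200))).astype(np.uint8)
    k,l,st,ce=cv2.connectedComponentsWithStats(m)
    i=[i for i in range(1,k) if st[i,0] in(271,240)][0]
    cn=cv2.convexHull(np.argwhere(l==i)[:,::-1].astype(np.int32))[:,0]
    p=np.array([onz(c,u,v,.026)[:2] for u,v in cn])
    f=least_squares(lambda x:np.hypot(*(p-x[:2]).T)-x[2],[.4,0,.18],loss='soft_l1',f_scale=.002)
    print(n,f.x,np.abs(f.fun).max());C[n]=f.x[:2]
cs=bot.get_calibration('side');cc=bot.get_calibration('scene')
z=lambda x,y,x0,y0,f:((x+.5)/f-.5+x0,(y+.5)/f-.5+y0)
def rep(name,c,uv,h,ctr):
    p=onz(c,*uv,h);d=p[:2]-ctr;print(name,p.round(4),'r',np.hypot(*d).round(4),'ang',np.degrees(np.arctan2(d[1],d[0])).round(1))
s=lambda x,y:z(x,y,255,170,4);t=lambda x,y:z(x,y,225,185,4.5)
print(rep('tip',cs,s(655,212),.033,C['side']))
rep('lineA',cs,s(562,400),.026,C['side']);rep('lineB',cs,s(617,443),.026,C['side'])
rep('lineA',cc,t(597,208),.026,C['scene']);rep('lineB',cc,t(655,202),.026,C['scene'])
rep('arm front side',cs,s(434,371),.065,C['side'])
rep('arm left side',cs,s(161,232),.065,C['side'])
rep('arm idx side',cs,s(606,180),.065,C['side'])
rep('sc right',cc,t(576,214),.065,C['scene'])
rep('sc left',cc,t(178,158),.065,C['scene']);rep('sc front',cc,t(307,285),.065,C['scene'])
E
```

```text
side [0.80620954 0.07230739 0.40372406] 1.566151253129533e-08
scene [ 0.54407717 -0.07393095  0.18146702] 0.00790096714709565
tip [ 0.4069 -0.1513  0.033 ] r 0.4577 ang -150.8
None
lineA [ 0.422  -0.0037  0.026 ] r 0.3916 ang -168.8
lineB [0.3882 0.0145 0.026 ] r 0.4219 ang -172.1
lineA [ 0.4221 -0.0026  0.026 ] r 0.1413 ang 149.7
lineB [0.3907 0.017  0.026 ] r 0.1783 ang 149.3
arm front side [0.483 0.033 0.065] r 0.3256 ang -173.1
arm left side [ 0.6515 -0.0114  0.065 ] r 0.1758 ang -151.6
arm idx side [ 0.4348 -0.1335  0.065 ] r 0.4247 ang -151.0
sc right [0.4854 0.0379 0.065 ] r 0.1263 ang 117.7
sc left [ 0.6124 -0.1732  0.065 ] r 0.1205 ang -55.4
sc front [ 0.6469 -0.0103  0.065 ] r 0.1209 ang 31.8
```

```bash
python3 - <<'E'
from h import *
print(bot.tcp_to_grasp)
cs=bot.get_calibration('side');cc=bot.get_calibration('scene')
for n,c,u,v in(('can',cs,430,168),('tape',cs,348,152),('cup',cs,338,470),('cup',cc,498,300),('can',cc,264,195),('tape',cc,204,218)):print(n,onz(c,u,v,0).round(3))
E
```

```text
0.0187
can [ 0.427 -0.4    0.   ]
tape [ 0.655 -0.394  0.   ]
cup [0.405 0.408 0.   ]
cup [0.383 0.4   0.   ]
can [ 0.443 -0.408  0.   ]
tape [ 0.673 -0.406  0.   ]
```

>>> {"fn": "servo_tool", "kwargs": {"targets": [[[0.3,-0.2,0],0],[[0.6,-0.45,0],0],[[0.6,-0.45,0],0],[[0.6,-0.45,0],0],[[0.6,-0.45,0],0],[[0.6,-0.45,0],0],[[0.6,-0.45,0],0],[[0.6,-0.45,0],0],[[0.6,-0.45,0],0],[[0.6,-0.45,0],0],[[0.6,-0.45,0],0],[[0.6,-0.45,0],0]], "gripper": -1}}

```text
clock: 1.65
position: [0.4457, -0.2343, 0.2314]
tool_rot: [-3.142, -0.0, 0.33]
force: [0.5, 0.3, 0.3]
grip_width: -0.0001
```

>>> {"fn": "servo_tool", "kwargs": {"targets": [[[0.6,-0.43,0],0],[[0.6,-0.43,0],0],[[0.6,-0.43,0],0],[[0.6,-0.43,0],0],[[0.6,-0.43,0],0],[[0.6,-0.43,0],0],[[0.6,-0.43,0],0],[[0.45,-0.3,0],0],[[0.22,-0.14,0],0],[[0,0,0],-1],[[0,0,0],-1],[[0,0,0],-1]]}}

```text
clock: 3.15
position: [0.6194, 0.0052, 0.2313]
tool_rot: [3.141, 0.0, 0.593]
force: [-0.0, -1.5, 0.2]
grip_width: -0.0002
```

>>> {"fn": "servo_tool", "kwargs": {"targets": [[[0,0,0],-1],[[0,0,0],-1],[[0,0,0],-1],[[0,0,0],-1],[[0,0,0],-1],[[0,0,0],-1],[[0,0,0],-1],[[0,0,0],-1],[[0,0,0],-1],[[0,0,0],-1],[[0,0,0],-1],[[0,0,0],-1]]}}

```text
clock: 4.65
position: [0.6194, 0.0051, 0.2313]
tool_rot: [-3.141, 0.0, 1.64]
force: [-0.2, 0.1, -1.0]
grip_width: -0.0
```

>>> {"fn": "servo_tool", "kwargs": {"targets": [[[0,0,0],-1],[[0,0,0],-1],[[0,0,0],-1],[[0,0,0],-1],[[0,0,0],-1],[[0,0,0],-1],[[0,0,0],-1],[[0,0,0],-1],[[0,0,0],-0.6],[[0,0,0],0]]}}

```text
clock: 5.9
position: [0.6195, 0.0051, 0.2313]
tool_rot: [-3.141, 0.0, 2.388]
force: [0.2, 0.0, -0.8]
grip_width: -0.0001
```

```bash
python3 - <<'E'
from h import *
s=bot.observe();print(s['position'],s['tool_rot'],s['qpos'])
c=bot.get_calibration('wrist');im=bot.grab_frame('wrist');cv2.imwrite('pics/w1.png',im)
np.save('w1c.npy',c,allow_pickle=True)
E
```

```text
[0.61953123 0.00511256 0.23125807] [-3.14111162e+00  4.58338014e-05  2.38761146e+00] [ 0.36374306  0.59752611 -0.71331495  1.58905766  0.4227498   1.11511741
  0.36398468]
```

View pics/w1.png

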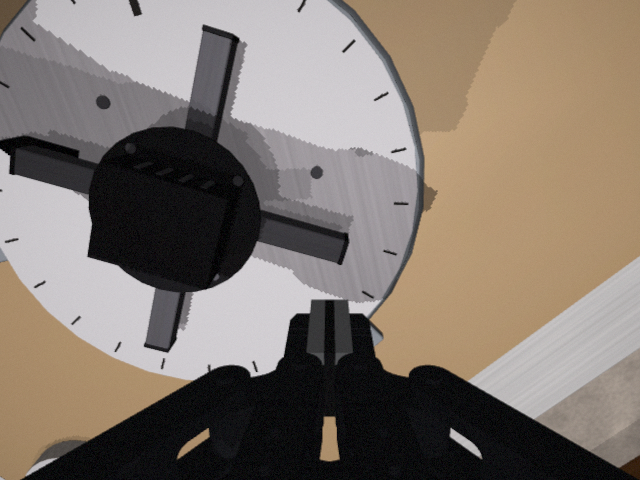

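The wrist view shows arm 2 at (345,245), the fingertips at about (330,310) and clear of it, the pointer at left (10,145), and the long line at the top (135,5). I'll lower beside arm 2.

>>> {"fn": "servo_tool", "kwargs": {"targets": [[[0,0,0.3],0],[[0,0,0.5],0],[[0,0,0.5],0],[[0,0,0.5],0],[[0,0,0.5],0],[[0,0,0.5],0],[[0,0,0.4],0],[[0,0,0.3],0],[[0,0,0.2],0],[[0,0,0.08],0],[[0,0,0],0],[[0,0,0],0]]}}

```text
clock: 7.45
position: [0.6202, 0.0055, 0.0429]
tool_rot: [3.141, 0.001, 2.388]
force: [0.7, 0.1, 0.0]
grip_width: -0.0003
```

```bash
python3 - <<'E'
from h import *
s=bot.observe();print(s['position'],s['tool_rot'],s['force'])
im=bot.grab_frame('wrist');cv2.imwrite('pics/w2.png',im)
E
```

```text
[0.6202487  0.00545762 0.04285295] [3.14104338e+00 5.46622703e-04 2.38811344e+00] [0.66276343 0.06531332 0.03238043]
```

View pics/w2.png

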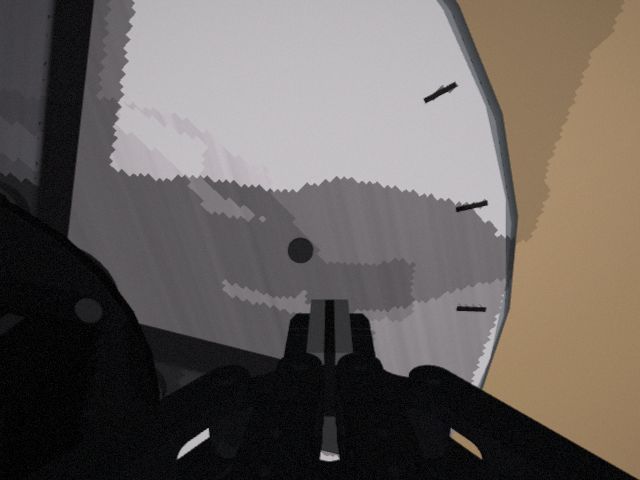

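>>> {"fn": "servo_tool", "kwargs": {"targets": [[[-0.077,-0.002,0],0.4],[[-0.058,-0.002,0],0.3],[[-0.058,-0.002,0],0.3],[[-0.058,-0.002,0],0.3],[[-0.077,-0.002,0],0.4],[[-0.077,-0.003,0],0.4],[[-0.096,-0.003,0],0.5],[[-0.115,-0.004,0],0.6],[[-0.115,-0.004,0],0.6],[[-0.115,-0.004,0],0.6],[[-0.115,-0.004,0],0.6],[[-0.096,-0.003,0],0.5]]}}

```text
clock: 9.0
position: [0.6481, -0.0391, 0.0422]
tool_rot: [-3.141, -0.0, 1.905]
force: [-2.1, 3.8, 1.7]
grip_width: 0.0005
```

```bash
cat > st.py <<'E'
from h import *
s=bot.observe();p=s['position'];d=p[:2]-np.array([.5441,-.0739])
print(p.round(4),'yaw',np.degrees(s['tool_rot'][2]).round(2),'F',s['force'].round(1),'r',np.hypot(*d).round(4),'phi',np.degrees(np.arctan2(d[1],d[0])).round(2),s['clock'])
E
python3 st.py; python3 - <<'E'
from h import *
im=bot.grab_frame('side');cv2.imwrite('pics/side2z.png',cv2.resize(im[140:310,255:445],None,fx=3.5,fy=3.5,interpolation=cv2.INTER_CUBIC))
E
```

```text
[ 0.6481 -0.0391  0.0422] yaw 109.16 F [-2.1  3.8  1.7] r 0.1096 phi 18.48 9.0
```

View pics/side2z.png

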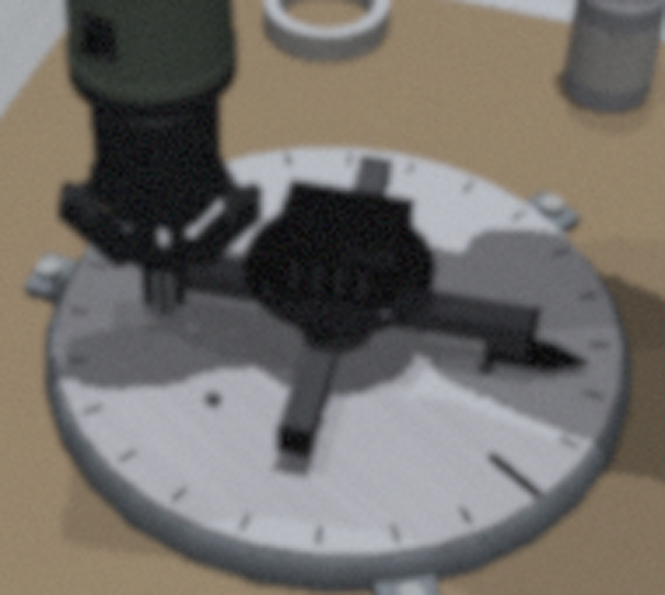

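The finger is pushing arm 2 with about 4 N and the housing is still seated. In the side view the pointer tip is at about (421.8,242.5), partway to the line. Next I'll work out how far is left.

```bash
python3 - <<'E'
from h import *
c=bot.get_calibration('side')
for z,u,v in((.033,421.8,242.5),(.026,255+515/3.5-.4,140+474/3.5-.4)):
    d=onz(c,u,v,z)[:2]-[.5441,-.0739];print(np.hypot(*d),np.degrees(np.arctan2(d[1],d[0]))%360)
E
```

```text
0.1591494649111584 186.86946468529396
0.1599137143373964 150.1237858674799
```

>>> {"fn": "servo_tool", "kwargs": {"targets": [[[-0.077,-0.002,0],0.4],[[-0.115,-0.003,0],0.6],[[-0.115,-0.003,0],0.6],[[-0.115,-0.003,0],0.6],[[-0.115,-0.003,0],0.6],[[-0.115,-0.003,0],0.6],[[-0.115,-0.003,0],0.6],[[-0.115,-0.003,0],0.6],[[-0.115,-0.003,0],0.6],[[-0.115,-0.003,0],0.6],[[-0.077,-0.002,0],0.4],[[-0.038,-0.001,0],0.2]]}}

```text
clock: 10.55
position: [0.6515, -0.0995, 0.0423]
tool_rot: [3.141, 0.0, 1.348]
force: [0.2, 3.4, 0.2]
grip_width: 0.0001
```

>>> {"fn": "servo_tool", "kwargs": {"targets": [[[0,0,0],0],[[0,0,0],0]]}}

```text
clock: 10.8
position: [0.6515, -0.0996, 0.0423]
tool_rot: [3.141, 0.0, 1.35]
force: [-0.3, 0.9, 0.1]
grip_width: 0.0001
```

```bash

python3 st.py; python3 - <<'E'
from h import *
im=bot.grab_frame('side');cv2.imwrite('pics/side3.png',im);cv2.imwrite('pics/side3z.png',cv2.resize(im[200:300,345:445],None,fx=6,fy=6,interpolation=cv2.INTER_CUBIC))
im=bot.grab_frame('scene');cv2.imwrite('pics/scene3.png',im);cv2.imwrite('pics/scene3z.png',cv2.resize(im[170:290,225:395],None,fx=4.5,fy=4.5,interpolation=cv2.INTER_CUBIC))
E
```

```text
[ 0.6515 -0.0996  0.0423] yaw 77.35 F [-0.3  0.9  0.1] r 0.1105 phi -13.43 10.8
```

View pics/side3z.png

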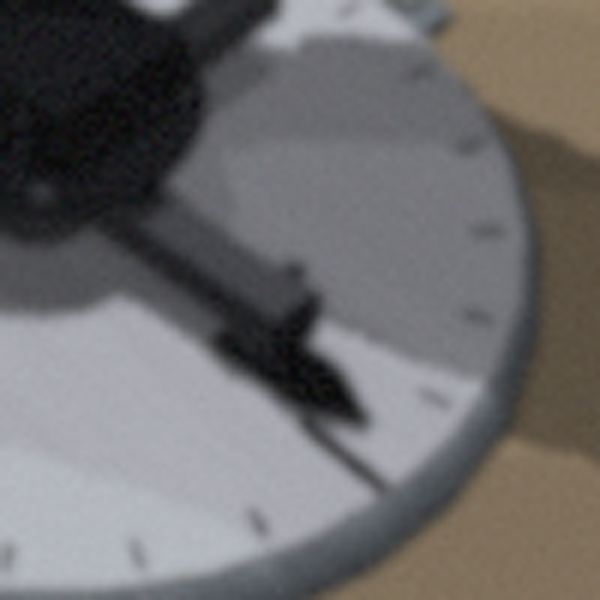

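View pics/scene3z.png

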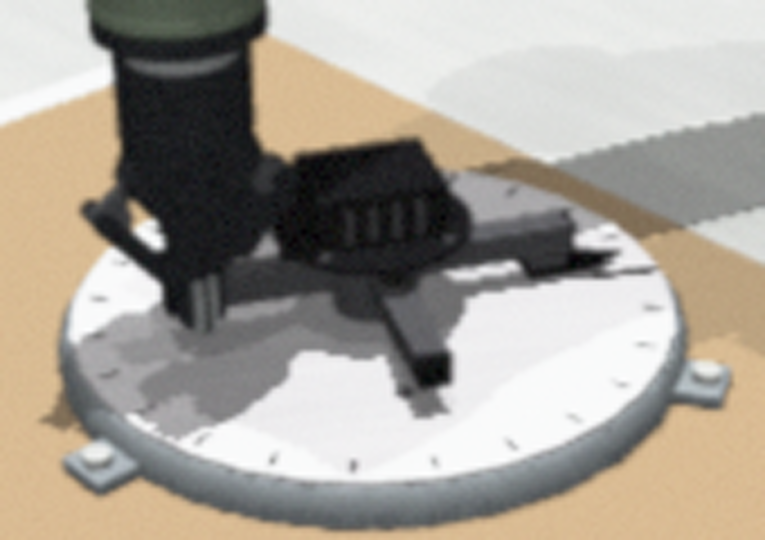

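```bash
python3 - <<'E'
from h import *
S=bot.get_calibration('side');C=bot.get_calibration('scene')
s=lambda x,y:(345+(x+.5)/6-.5,200+(y+.5)/6-.5);t=lambda x,y:(225+(x+.5)/4.5-.5,170+(y+.5)/4.5-.5)
for n,c,uv,z in(('tipS',S,s(368,425),.033),('lineS',S,s(388,490),.026),('lineS2',S,s(345,453),.026),('tipC',C,t(613,257),.033),('lineC',C,t(655,269),.026)):
    d=onz(c,*uv,z)[:2]-[.5441,-.0739];print(n,np.hypot(*d).round(4),np.degrees(np.arctan2(d[1],d[0]))%360)
E
```

```text
tipS 0.1607 153.9892848632387
lineS 0.1813 150.08009219081347
lineS2 0.1605 150.27897832408212
tipC 0.1539 152.69250676447254
lineC 0.1785 149.53008574516912
```

>>> {"fn": "servo_tool", "kwargs": {"targets": [[[-0.04,-0.001,0],0.2],[[-0.04,-0.001,0],0.2],[[-0.03,-0.001,0],0.16],[[0,0,0],0],[[0,0,0],0]]}}

```text
clock: 11.52
position: [0.65, -0.1047, 0.0423]
tool_rot: [3.142, 0.0, 1.301]
force: [1.6, 0.4, -1.0]
grip_width: -0.0
```

```bash

python3 st.py; python3 - <<'E'
from h import *
im=bot.grab_frame('side');cv2.imwrite('pics/side4.png',im);cv2.imwrite('pics/side4z.png',cv2.resize(im[240:300,375:435],None,fx=10,fy=10,interpolation=cv2.INTER_CUBIC))
E
```

```text
[ 0.65   -0.1047  0.0423] yaw 74.54 F [ 1.6  0.4 -1. ] r 0.1103 phi -16.23 11.525
```

View pics/side4z.png

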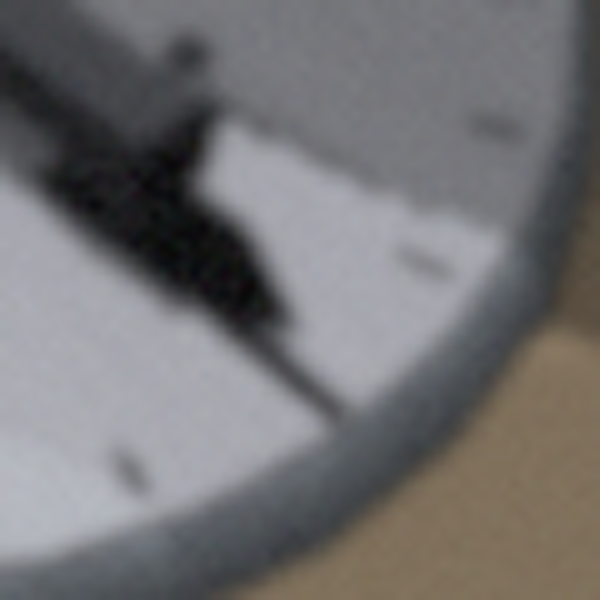

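>>> {"fn": "servo_tool", "kwargs": {"targets": [[[0.1,0,0],0],[[0.15,0,0],0],[[0,0,-0.3],0],[[0,0,-0.6],0],[[0,0,-0.8],0],[[0,0,-0.8],0],[[0,0,-0.6],0],[[0,-0.4,-0.2],0],[[0,-0.8,0],0],[[0,-0.8,0],0],[[0,-0.8,0],0],[[0,-0.5,0],0]]}}

```text
clock: 13.08
position: [0.4928, -0.0482, 0.2084]
tool_rot: [3.141, 0.001, 1.301]
force: [0.0, -0.8, -0.5]
grip_width: 0.0001
```

>>> {"fn": "servo_tool", "kwargs": {"targets": [[[0,0,0],0],[[0,0,0],0]]}}

```text
clock: 13.32
position: [0.4951, -0.0487, 0.208]
tool_rot: [3.14, -0.0, 1.301]
force: [0.9, -0.3, -1.0]
grip_width: -0.0
```

```bash

python3 st.py; python3 - <<'E'
from h import *
import pickle
c=bot.get_calibration('wrist');im=bot.grab_frame('wrist');cv2.imwrite('pics/w5.png',im)
pickle.dump(c,open('w5.pkl','wb'))
print(proj(c,[.405,.006,.03]),proj(c,[.5441,-.0739,.026]))
E
```

```text
[ 0.4951 -0.0487  0.208 ] yaw 74.53 F [ 0.9 -0.3 -1. ] r 0.0551 phi 152.83 13.325
(np.float64(192.17187216972684), np.float64(170.81334928447805)) (np.float64(395.6689903471535), np.float64(220.43832592706417))
```

View pics/w5.png

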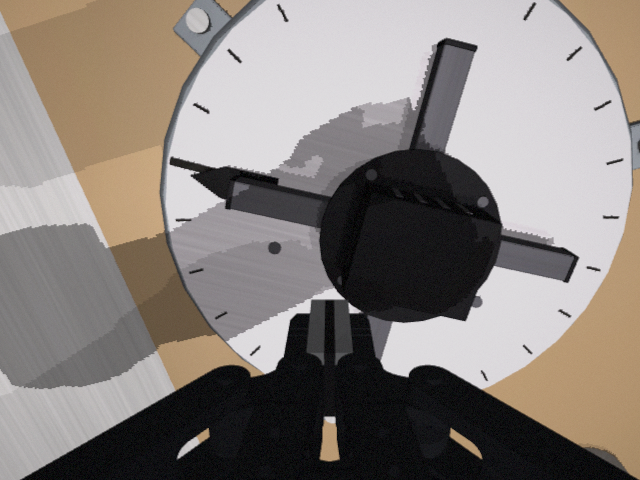

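```bash
python3 - <<'E'
from h import *
im=cv2.imread('pics/w5.png');cv2.imwrite('pics/w5z.png',cv2.resize(im[140:215,155:255],None,fx=8,fy=8,interpolation=cv2.INTER_CUBIC))
E
```

```text
(no output)
```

View pics/w5z.png

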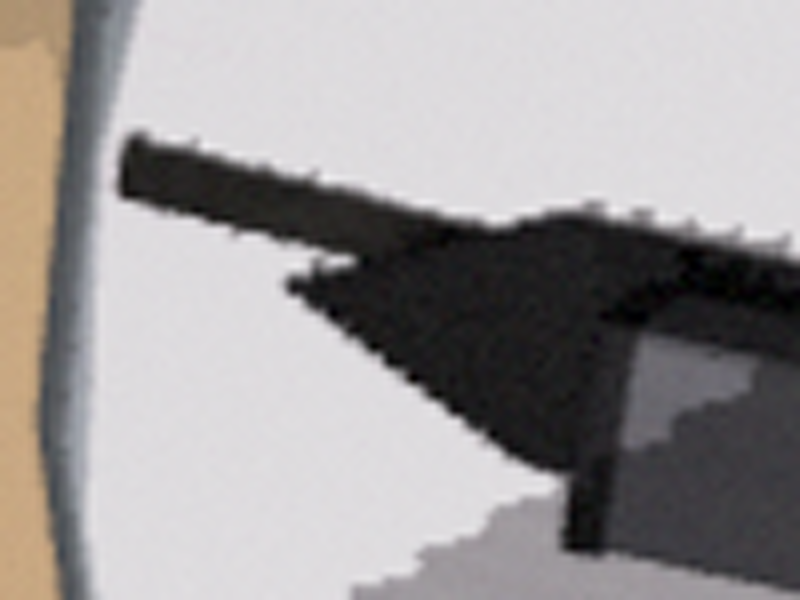

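```bash
python3 - <<'E'
from h import *
import pickle
from scipy.optimize import least_squares
c=pickle.load(open('w5.pkl','rb'))
im=cv2.imread('pics/w5.png');h=cv2.cvtColor(im,cv2.COLOR_BGR2HSV)
m=((h[...,1]<25)&(h[...,2]>205)).astype(np.uint8);k,l,st,ce=cv2.connectedComponentsWithStats(m);i=1+st[1:,4].argmax();print(st[i])
hu=cv2.convexHull(np.argwhere(l==i)[:,::-1].astype(np.int32))[:,0]
hu=hu[(hu[:,1]>3)&(hu[:,1]<290)]
p=np.array([onz(c,u,v,.026)[:2] for u,v in hu])
f=least_squares(lambda x:np.hypot(*(p-x[:2]).T)-x[2],[.544,-.074,.18],loss='soft_l1',f_scale=.001);print(f.x,np.abs(f.fun).round(4))
s=lambda x,y:(155+(x+.5)/8-.5,140+(y+.5)/8-.5)
for ctr in (f.x[:2],np.array([.5441,-.0739])):
  for n,uv,z in(('tip',s(286,284),.033),('line out',s(124,166),.026),('line mid',s(300,210),.026)):
    d=onz(c,*uv,z)[:2]-ctr;print(n,onz(c,*uv,z),np.hypot(*d).round(4),np.degrees(np.arctan2(d[1],d[0]))%360)
E
```

```text
[  166     0   465   389 81212]
[ 0.54515572 -0.07238987  0.18059495] [0.0001 0.0001 0.0006 0.0002 0.0005 0.0005 0.0001 0.0007 0.0003 0.0002
 0.0001 0.0001 0.0003 0.0001 0.0003 0.0003 0.0004 0.0003 0.0001 0.0001
 0.0004 0.0004 0.     0.0004 0.0001 0.0001 0.0002 0.0001 0.0002 0.0001
 0.0005 0.0001 0.0001 0.0005 0.0001 0.0001 0.0006]
tip [0.40356362 0.00360529 0.033     ] 0.1607 151.77670164608102
line out [0.39040507 0.01760719 0.026     ] 0.179 149.81935510099592
line mid [0.40489424 0.00929698 0.026     ] 0.1623 149.78391816145097
tip [0.40356362 0.00360529 0.033     ] 0.1605 151.12342664479493
line out [0.39040507 0.01760719 0.026     ] 0.1789 149.2311942652893
line mid [0.40489424 0.00929698 0.026     ] 0.1622 149.1351520000724
```

The wrist close-up has the tip at (191,175.5) and the line's middle at about (192,166). The pointer is about 2.0° short, so I'll go back down beside arm 2 and push about 3.8 mm past the last contact.

>>> {"fn": "servo_tool", "kwargs": {"targets": [[[0,0.4,0],0],[[0,0.8,0],0],[[0,0.8,0],0],[[0,0.8,0],0],[[0,0.5,0],0],[[0,0,0.5],0],[[0,0,0.8],0],[[0,0,0.8],0],[[0,0,0.6],0],[[0,0,0.4],0],[[0,0,0.2],0],[[0,0,0],0]]}}

```text
clock: 14.88
position: [0.6535, -0.0925, 0.0423]
tool_rot: [-3.141, 0.0, 1.301]
force: [0.8, 0.1, -0.5]
grip_width: -0.0003
```

>>> {"fn": "servo_tool", "kwargs": {"targets": [[[-0.09,0,0],0],[[-0.09,0,0],0],[[-0.05,0,0],0],[[-0.02,0,0],0.1],[[-0.025,-0.001,0],0.1],[[-0.025,0,0],0.1],[[-0.022,-0.001,0],0.1],[[0,0,0],0],[[0,0,0],0],[[0,0,0],0]]}}

```text
clock: 16.12
position: [0.649, -0.108, 0.0423]
tool_rot: [3.141, -0.0, 1.266]
force: [2.2, 1.8, 3.0]
grip_width: 0.0001
```

```bash
python3 st.py
```

```text
[ 0.649  -0.108   0.0423] yaw 72.54 F [2.2 1.8 3. ] r 0.1103 phi -18.01 16.125
```

>>> {"fn": "servo_tool", "kwargs": {"targets": [[[0.1,0,0],0],[[0.15,0,0],0],[[0,0,-0.3],0],[[0,0,-0.6],0],[[0,0,-0.8],0],[[0,0,-0.8],0],[[0,0,-0.6],0],[[0,-0.4,-0.2],0],[[0,-0.8,0],0],[[0,-0.8,0],0],[[0,-0.8,0],0],[[0,-0.8,0],0]]}}

```text
clock: 17.62
position: [0.4797, -0.0418, 0.2082]
tool_rot: [3.141, 0.0, 1.266]
force: [0.4, -0.3, 0.3]
grip_width: 0.0003
```

>>> {"fn": "servo_tool", "kwargs": {"targets": [[[0,-0.2,0],0],[[0,0,0],0],[[0,0,0],0]]}}

```text
clock: 18.0
position: [0.4724, -0.0393, 0.2076]
tool_rot: [3.141, -0.0, 1.266]
force: [-0.6, -0.3, 0.6]
grip_width: -0.0003
```

```bash

python3 st.py; python3 - <<'E'
from h import *
import pickle
c=bot.get_calibration('wrist');im=bot.grab_frame('wrist');cv2.imwrite('pics/w6.png',im)
pickle.dump(c,open('w6.pkl','wb'))
u,v=proj(c,[.405,.007,.03]);u0=int(u)-50;v0=int(v)-37;print(u0,v0)
cv2.imwrite('pics/w6z.png',cv2.resize(im[v0:v0+75,u0:u0+100],None,fx=8,fy=8,interpolation=cv2.INTER_CUBIC))
E
```

```text
[ 0.4724 -0.0393  0.2076] yaw 72.51 F [-0.6 -0.3  0.6] r 0.0796 phi 154.25 18.0
173 140
```

View pics/w6z.png

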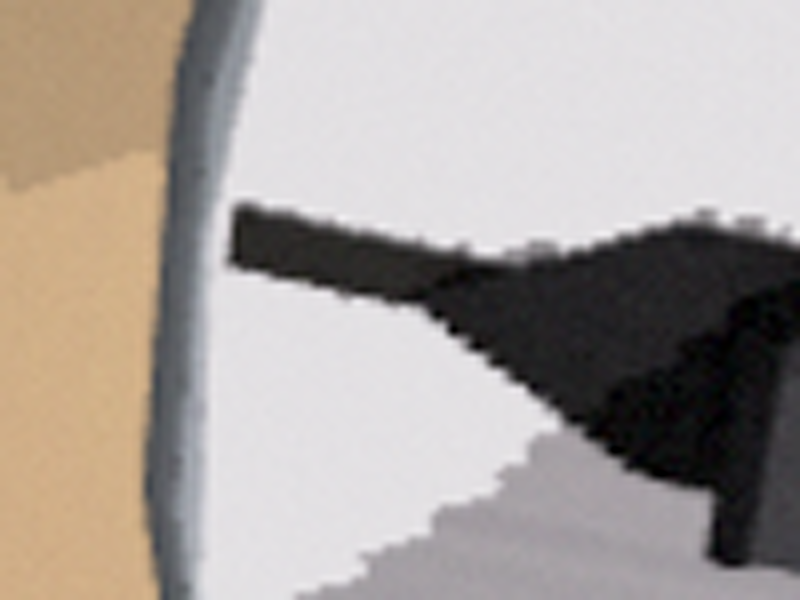

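View pics/w6.png

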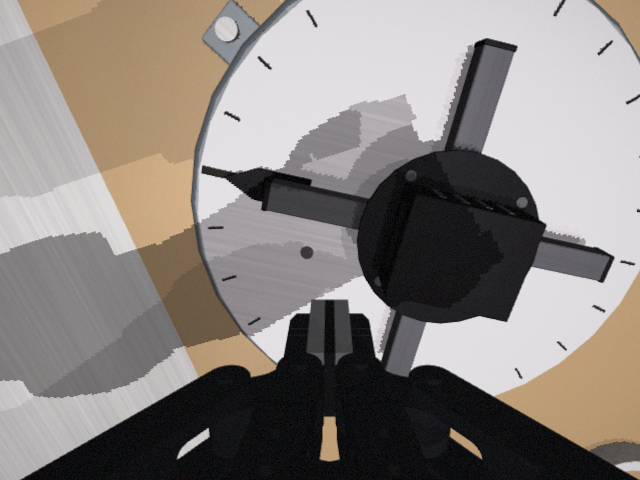

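```bash
cat > m.py <<'E'
from h import *
import pickle,sys
from scipy.optimize import least_squares
def meas(k,x0,y0,tips,lines):
    c=pickle.load(open(f'{k}.pkl','rb'));im=cv2.imread(f'pics/{k}.png');h=cv2.cvtColor(im,cv2.COLOR_BGR2HSV)
    m=((h[...,1]<25)&(h[...,2]>205)).astype(np.uint8);_,l,st,ce=cv2.connectedComponentsWithStats(m);i=1+st[1:,4].argmax()
    hu=cv2.convexHull(np.argwhere(l==i)[:,::-1].astype(np.int32))[:,0];hu=hu[(hu[:,1]>3)&(hu[:,1]<290)&(hu[:,0]<636)]
    p=np.array([onz(c,u,v,.026)[:2] for u,v in hu])
    f=least_squares(lambda x:np.hypot(*(p-x[:2]).T)-x[2],[.544,-.074,.18],loss='soft_l1',f_scale=.001);print(f.x)
    for n,L,z in(('tip',tips,.033),('line',lines,.026)):
        for x,y in L:
            d=onz(c,x0+(x+.5)/8-.5,y0+(y+.5)/8-.5,z)[:2]-f.x[:2];print(n,np.hypot(*d).round(4),(np.degrees(np.arctan2(d[1],d[0]))%360).round(2))
    # where the line point at r=160mm,z=.033 (ideal tip) projects, in crop coords
    for a in (149.6,149.8,150.0):
        q=np.r_[f.x[:2]+.16*np.array([np.cos(np.radians(a)),np.sin(np.radians(a))]),.033];u,v=proj(c,q);print(a,'ideal tip crop',(u-x0+.5)*8-.5,(v-y0+.5)*8-.5)
E
python3 -c "
from m import meas
meas('w6',173,140,[(425,300),(428,302),(435,290)],[(233,235),(340,259),(400,272)])"
```

```text
[ 0.54514311 -0.07216809  0.18054813]
tip 0.1589 150.11
tip 0.1586 150.15
tip 0.1582 149.7
line 0.179 149.89
line 0.1688 149.9
line 0.163 149.9
149.6 ideal tip crop 415.82272349284494 282.855084963375
149.8 ideal tip crop 414.9353198268568 288.6768225121359
150.0 ideal tip crop 414.06959520786677 294.49700364852606
```

```bash
python3 - <<'E'
import cv2,numpy as np
im=cv2.imread('pics/w6.png')[140:215,173:273].astype(float)
im=np.clip((im-20)*5,0,255).astype(np.uint8)
cv2.imwrite('pics/w6e.png',cv2.resize(im,None,fx=8,fy=8,interpolation=cv2.INTER_NEAREST))
E
```

```text
(no output)
```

View pics/w6e.png

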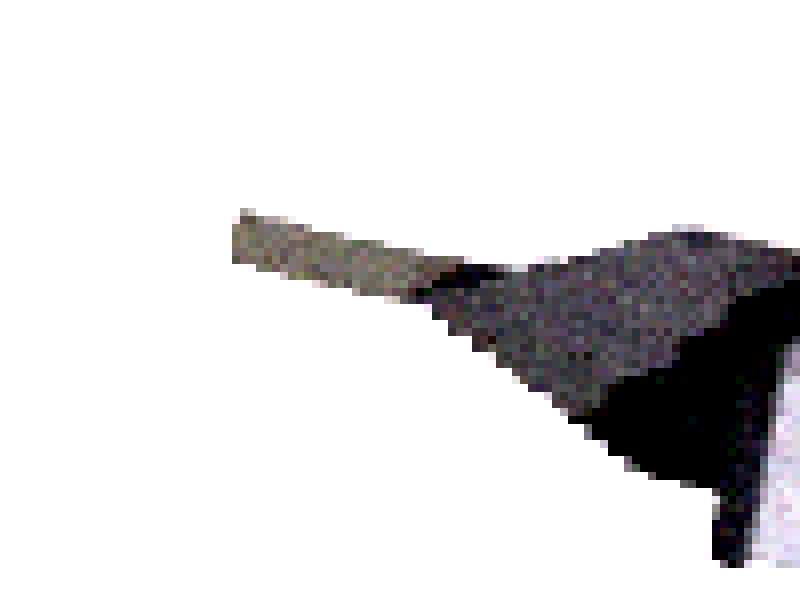

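The contrast-stretched crop shows the tip at crop (417,293). The ideal spot for the line at 149.9° is (414.5,291.6), so it is lined up to about 0.1°. I'll check the housing is still seated before handing in.

```bash
python3 - <<'E'
from h import *
import pickle
c=pickle.load(open('w6.pkl','rb'));im=cv2.imread('pics/w6.png')
for a in np.radians(np.arange(0,360,10)):
    u,v=proj(c,[.5451+.06*np.cos(a),-.0722+.06*np.sin(a),.084]);cv2.circle(im,(int(round(u)),int(round(v))),2,(0,0,255),-1)
cv2.imwrite('pics/w6f.png',cv2.resize(im[100:360,320:640],None,fx=2.3,fy=2.3))
im=bot.grab_frame('side');cv2.imwrite('pics/side6.png',im)
E
```

View pics/w6f.png

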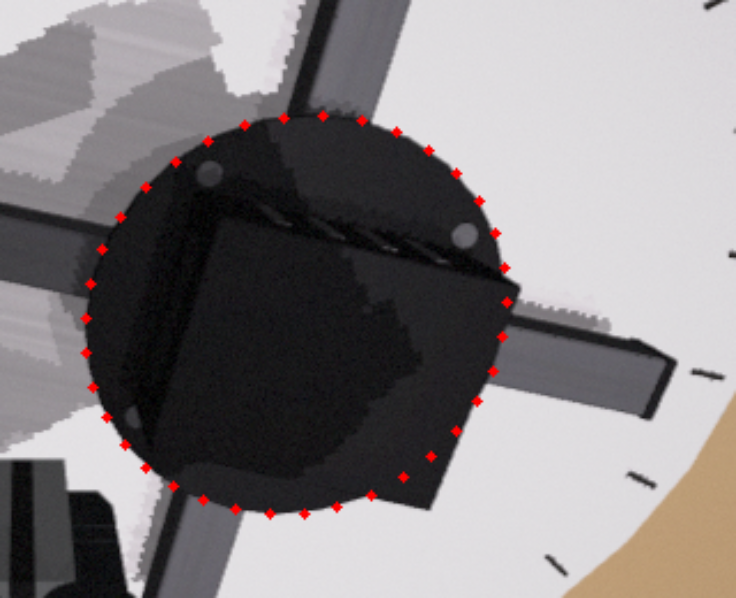

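View pics/side6.png

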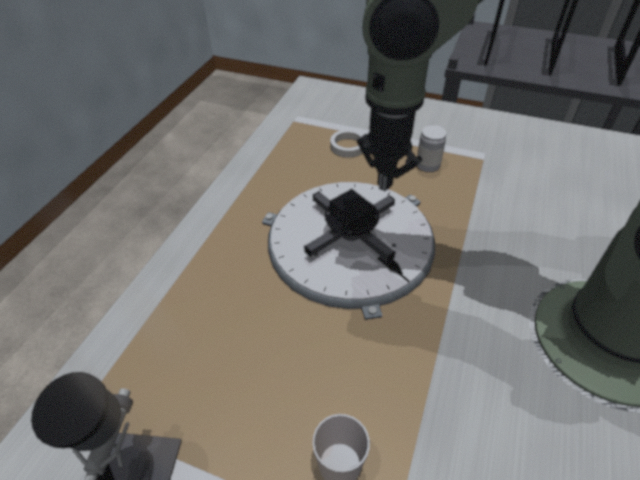

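The projected flange circle matches the picture, so the housing is centred and seated. The arm is clear and the other items are where they were.

```bash
python3 -c "
from workcell import bot
print(bot.job_done(), bot.observe()['clock'])"
```

```text
the job is handed in; nothing more can be done
the job is handed in; nothing more can be done
```

The pointer now lines up with the long, broad line to about 0.1° (roughly 0.3 mm at the tip), and I've handed the job in at about 18 s. I kept the gripper shut and pushed with a fingertip on the plain arm opposite the index arm. It turned about 60° clockwise, with a second small push after a check.

- **Alignment:** the last wrist picture puts the line at 149.9° and the pointer tip at 149.9–150.0°. My first picks of the tip, before I raised the contrast, ranged from 149.7° to 150.15°, because the black tip merges with the dark line.
- **Disagreement:** before the final push, the wrist camera showed about 2.0° still to go. The rougher side camera suggested about 1.1°. I followed the wrist camera, and its next picture confirmed the result.
- **Housing:** the rim of its foot matches the circle expected for a centred, seated housing, and it turned with the spider. I never touched it, and the force readings I took while pushing were about 4 N.
- **Everything else:** in the last side picture the tape roll, can and cup look to be where they stood, and the gripper was clear, about 0.21 m above the bench.

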